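# Sweep the rejected lens blanks into the reject pan

## Robot

A 6-joint arm with a two-finger parallel gripper is mounted at the origin on a cart in front of the work surface, level with it; the furniture and walls round the work are solid. World frame = base frame: x ahead of the robot, y to its left, z up, the work surface at z = 0. Lengths are in m, angles in rad, forces in N, time in s.
With the tool pointing down it reaches from about 0.35 to 0.775 m from the base axis. Payload 5.5 kg.
Tool frame: the origin (TCP) lies midway between the tips of the shut fingers; the grasp point (between the pads) lies 19 mm behind it; z points along the fingers, y is the line along which they close (so a half turn about z gives the same grasp; the last joint's range is limited). The gripper opens to 85 mm and grips with 20 to 120 N. Pads are 22 mm wide; open, the fingers measure 114 mm over their backs; the gripper's body (76 mm by 85 mm) begins 54 mm behind the grasp point. The pads swing forward as they close: fully open they stand 13 mm farther back than shut.
Start: joints at [-1.397, 0.313, 0.046, 1.304, 0, 1.431], TCP at [0.177, -0.547, 0.231] pointing down, gripper open.
Joint ranges: [-2.76, 2.76], [-0.86, 1.69], [-1.03, 1.26], [-2.2, 2.34], [-1.47, 1.5], [-3.14, 3.14]. Speed limits (rad/s): [2.57, 2.57, 3.14, 3.14, 3.14, 3.14].

## Interface

Orientations are given as a unit quaternion [w, x, y, z].
In Python, from workcell import env gives the robot as it stands.
- The arm moves only by the tool move_arm, never from a script. Its argument "targets" is a list of rows, each a list of 3 entries, a list of its own where there are three numbers: the shift along the tool's x, y, z in mm, then the turn, a rotation vector about the tool's x, y, z in units of 10 degrees (1.0 is 10 degrees), then the closure, from -1 (fully open) to 1 (shut). In form: [[[dx, dy, dz], [ax, ay, az], gripper], ...]. A call has 1 to 5 rows; each row is the pose to reach, as a shift and turn from the pose commanded when the call began, along the tool's axes at that moment; what a row does not reach only later rows make up. A row lasts 1/8 s, in which the tool goes at most 62.5 mm and 10.7 degrees, less where a joint would pass 70% of its speed; a pose out of reach is approached as far as the arm can. A call with a gripper value outside its range is refused whole. The fingers move at their own pace and stop on an object; "squeeze" is the grip in N (left out, the last holds). Time passes only in rows, so rows that repeat a pose let the fingers close. It gives the time, the measured TCP pose, the force, the opening and the grip force at its end, in the units of the state.
- env.get_state(): the state, without advancing time (a new reading comes with each control period).
- env.read_camera(name): name is "scene" or "top" or "wrist"; returns a dict with "pixels" (400x640x3 uint8, red, green, blue), "fovy" (degrees; the focal length in pixels is half the picture's height over the tangent of half this angle, whatever the lens; pixels are square), "cx", "cy" (the principal point, pixels), "extrinsics" (4x4, takes a point from world to camera coordinates); the wrist camera has in their place "mount" (4x4, takes a point from camera to tool coordinates, whose origin is the TCP and whose axes are the flange's). Camera axes: x right, y up, looking along -z (the intrinsics and any distortion apply to the point x, -y, -z); pixel columns grow to the right and rows downward; lengths in m; the calibration is good to about 2 mm. A picture is of the moment at which its call begins: read the wrist's pose just before it. There is no depth.
- env.hand_in(): hands the job in; it is judged then, once.
Trained networks look in a picture, given as the dict that the camera call returned (one of the last four; its "shot" number tells which), for a name from the list of things; names that differ only in an ending like _2 or _b are one class to them, and where a whole thing is asked for, a point or a joint stands for the part that bears it (a point fixed in the world has none). Each returns a list of dicts, best first, with "confidence" (0 to 1); they miss things now and then, are a little off and sometimes report something else, mostly with a low value. They report only what shows in the picture. A call takes as long as a camera call.
- env.spot_in(thing, picture): "centre" ([x, y, z] in m, in world coordinates, good to about 4 mm: the middle of the surface that is visible of it).
- env.regions_of(thing, picture): "mask" (400x640 bool, what is visible of it).
- env.landmark_of(thing, picture): "centre" ([x, y, z] in m, in world coordinates, good to about 4 mm: a listed point, or the origin of a listed thing).
The state is a dict: "clock": time; "joint_pos": joint angles; "qvel": joint speeds; "tau": joint torques, N m; "tcp_pos": TCP position; "orientation": TCP orientation; "wrist_force": force on the tool from outside, world axes, zero at the start; "ft_torque": the same for the moment, N m; "finger_gap": finger opening in m; "grip_force": force on a finger pad.
Only numpy, scipy, OpenCV 4.12 (cv2) and the standard library are available. Lean on these libraries where they do the work, as an engineer would, in place of code of your own. Each camera call takes 0.05 s, during which the arm holds its last target. There are 200 camera calls.

## Task

Clear the bench: with the fingers, sweep the three rejected lens blanks that lie on the open worktop into the three-walled reject pan, so that each lies flat and wholly inside it. Slide them across the worktop, do not pick them up; leave the good blank in the job tray and everything else where it is.

Things in the scene. Friction and masses are not known exactly. Their poses are not given: they have to be found in the camera images.
- blank_1: rejected uncut lens blank lying flat on the open worktop near its front edge: a pale, plain disc 67 mm across and 13 mm thick with an upright rim, 28 g, loose. Origin at the centre of its underside, z up. The three rejected blanks look alike
- blank_2: rejected uncut lens blank lying flat on the open worktop near its front edge: a pale, plain disc 67 mm across and 13 mm thick with an upright rim, 28 g, loose. Origin at the centre of its underside, z up. The three rejected blanks look alike
- blank_3: rejected uncut lens blank lying flat on the open worktop near its front edge: a pale, plain disc 67 mm across and 13 mm thick with an upright rim, 28 g, loose. Origin at the centre of its underside, z up. The three rejected blanks look alike
- reject_pan: reject pan: fixed sheet-metal pen beyond the blanks; three upright walls 25 mm high, 3 mm thick; open on top and at its mouth. No sill: its dark liner is level with the worktop. Inside 150 mm deep along its x, 160 mm wide along its y. Origin on the worktop at the centre of the inside; +x points to the back wall (inner face at x +75 mm), side walls' inner faces at y -80 and +80 mm
- pan_mouth (a point): middle of the pan's mouth line, on the worktop (x = -75 mm in the pan's frame). The mouth faces the robot and the blanks, more or less; its two guide wings flare on 20 mm forward and 12 mm outward each, 25 mm high
- job_tray: fixed blue plastic job tray, 134 x 196 x 32 mm, two compartments, at the right of the worktop, holding one good blank. Origin at the centre of its underside
- tray_blank: good lens blank, same shape as the rejected ones (67 mm across, 13 mm thick), lying in the job tray; stays there. Origin at the centre of its underside
- screwdriver: precision screwdriver, 96 mm long, 10 mm thick, lying on the worktop between the blanks and the dropper bottle, pointing away from the robot. Origin at the middle of its underside, its own y along its length
- pliers: snipe-nose pliers lying flat, 139 mm long, 29 mm wide, 11 mm high, left of the blanks. Origin at the middle of the underside, its own y along its length
- spectacles: dark spectacle frame, 135 mm wide, 38 mm deep, 37 mm high, at the left of the worktop. Origin at the middle of the underside
- dropper_bottle: small dropper bottle standing upright, 34 mm across, 102 mm high, right of the blanks. Origin at the centre of its underside
- mug: white mug, about 84 mm across, 123 mm with its handle, 91 mm high, at the right. Origin about 20 mm off the cup's axis, at its underside
- tape: roll of brown tape lying flat, 92 mm across, 48 mm high, right of the dropper bottle. Origin at the middle of its underside

How it is judged:
By the outcome, as a careful person would: the job done as asked, in the order asked, and still so for the second after the job is handed in, with the robot touching nothing.
It also fails if it takes over 67 s, if anything falls off the work surface, if the arm or the gripper's body presses on something with over 40 N, if the wrist force passes 120 N, or if a joint passes its speed limit or range.

## Working session

There is one attempt and no reset: what is moved stays moved. The work goes in short steps, Python scripts to look and compute and a tool call to move; the robot and the scene stay as the last step left them, time stands still between calls to the robot, and variables do not carry over. Pictures are saved under pics/ and viewed, at most 10 in all, crops included, and the job is handed in when it is done.

Besides the shell and the picture viewer there is one more tool, called after "Emit:" in YAML: its name, and indented under it one key for each argument. move_arm: Moves the arm, as the interface text tells. Its arguments: {"type":"object","properties":{"targets":{"type":"array","items":{"type":"array"}},"squeeze":{"type":"number"}},"required":["targets"]}

```bash
mkdir -p pics
cat > h.py <<'E'
from workcell import env
import numpy as np, cv2
from scipy.spatial.transform import Rotation as R
def save(p,n): cv2.imwrite('pics/'+n,p['pixels'][:,:,::-1])
def back(p,uv,z):
    f=200/np.tan(np.radians(p['fovy'])/2); E=np.array(p['extrinsics'])
    d=E[:3,:3].T@np.array([(uv[0]-p['cx'])/f,-(uv[1]-p['cy'])/f,-1]); o=-E[:3,:3].T@E[:3,3]
    return o+d*(z-o[2])/d[2]
E
python3 - <<'E'
from h import *
np.set_printoptions(precision=4,suppress=True)
s=env.get_state();print(s['clock'],s['tcp_pos'],s['orientation'],s['finger_gap'])
p=env.read_camera('top');save(p,'top1.png');print({k:v for k,v in p.items() if k!='pixels'})
for t in ['blank_1','reject_pan','pan_mouth','screwdriver','pliers','dropper_bottle','tape','job_tray','mug','spectacles']:
    for r in env.landmark_of(t,p): print(t,np.array(r['centre']),round(r['confidence'],2))
E
```

```text
0.0 [ 0.1774 -0.5464  0.2304] [-0.0009  0.9877  0.1563 -0.    ] 0.08554754275900237
{'fovy': 46.24933854763534, 'cx': 314.2610416151268, 'cy': 207.90320774821276, 'extrinsics': array([[ 0.0005, -0.9999,  0.015 ,  0.1057],
       [ 0.9908,  0.0026,  0.135 , -0.5119],
       [-0.135 ,  0.0148,  0.9907, -1.4722],
       [ 0.    ,  0.    ,  0.    ,  1.    ]]), 'shot': 1}
blank_1 [0.4117 0.4063 0.0017] 0.85
blank_1 [ 0.4169  0.1839 -0.0017] 0.75
blank_1 [ 0.4226  0.2993 -0.0009] 0.55
reject_pan [0.597  0.3323 0.0016] 0.89
pan_mouth [ 0.524   0.3149 -0.0005] 0.7
screwdriver [0.4185 0.097  0.0045] 0.59
pliers [ 0.4464  0.5111 -0.0032] 0.68
pliers [0.4188 0.0973 0.0013] 0.3
dropper_bottle [ 0.4108  0.0232 -0.0013] 0.5
tape [ 0.4132 -0.1208 -0.0023] 0.86
job_tray [ 0.5709 -0.3217  0.0044] 0.64
mug [ 0.4071 -0.2951  0.0015] 0.67
mug [0.4192 0.1006 0.0036] 0.38
spectacles [0.5939 0.5495 0.0006] 0.53
```

View pics/top1.png

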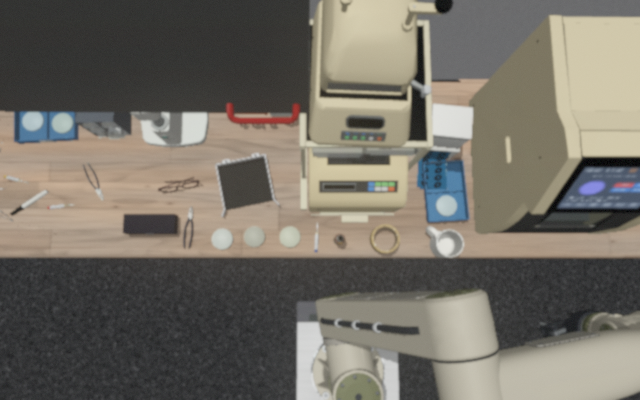

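The top view shows three blanks at about (222,239), (254,237) and (289,237), with the pan at (245,182), turned about 10°. The screwdriver is at (317,237), the bottle at (340,240) and the pliers at (188,228). A tall machine stands at (355,180), to the right of the pan.

Run:
```python
from h import *
np.set_printoptions(precision=4,suppress=True)
q=env.read_camera('scene');save(q,'scene1.png')
for t in ['blank_1','reject_pan','pan_mouth','screwdriver']:
    for r in env.landmark_of(t,q): print('scene',t,np.array(r['centre']),round(r['confidence'],2))
p=env.read_camera('top')
for t,z in [('reject_pan',.0),('screwdriver',.01),('blank_1',.013),('pliers',.011)]:
    for r in env.regions_of(t,p)[:3]:
        m=r['mask'].astype(np.uint8); c=max(cv2.findContours(m,0,2)[0],key=cv2.contourArea)
        b=cv2.boxPoints(cv2.minAreaRect(c)); print(t,round(r['confidence'],2)); print(np.array([back(p,x,z)[:2] for x in b]), back(p,b.mean(0),z)[:2])
c=cv2.resize(p['pixels'][130:270,170:350],None,fx=4,fy=4,interpolation=2);cv2.imwrite('pics/top1c.png',c[:,:,::-1])
for uv in [(225,212),(275,203),(266,153),(217,164),(303,205),(303,150)]: print(uv,back(p,uv,0)[:2],back(p,uv,.3)[:2])
print(back(p,(300,257),0))
```

```text
scene blank_1 [0.4233 0.1811 0.0015] 0.92
scene blank_1 [ 0.4208  0.3013 -0.0006] 0.77
scene blank_1 [ 0.4173  0.404  -0.0003] 0.62
scene reject_pan [0.5988 0.3313 0.0016] 0.73
scene pan_mouth [0.5287 0.3137 0.0039] 0.96
scene screwdriver [0.419  0.0993 0.0019] 0.54
reject_pan 0.76
[[0.6677 0.4431]
 [0.7087 0.2702]
 [0.5417 0.231 ]
 [0.5021 0.4017]] [0.6044 0.3366]
blank_1 0.92
[[0.4482 0.4367]
 [0.4483 0.3722]
 [0.3838 0.3706]
 [0.3837 0.4347]] [0.4159 0.4036]
blank_1 0.76
[[0.4211 0.2281]
 [0.4666 0.1833]
 [0.4228 0.1393]
 [0.3776 0.1842]] [0.4219 0.1838]
blank_1 0.75
[[0.4549 0.3368]
 [0.455  0.269 ]
 [0.3872 0.268 ]
 [0.3871 0.3354]] [0.4209 0.3023]
pliers 0.43
[[0.5069 0.5133]
 [0.507  0.5036]
 [0.4743 0.5025]
 [0.4743 0.5122]] [0.4906 0.5079]
(225, 212) [0.5021 0.3984] [0.464  0.3454]
(275, 203) [0.5323 0.2352] [0.4883 0.2143]
(266, 153) [0.7009 0.2672] [0.6237 0.24  ]
(217, 164) [0.6627 0.4291] [0.593  0.3701]
(303, 205) [0.5259 0.1431] [0.4832 0.1403]
(303, 150) [0.7117 0.1438] [0.6324 0.1408]
[0.3557 0.1522 0.    ]
```

View pics/scene1.png

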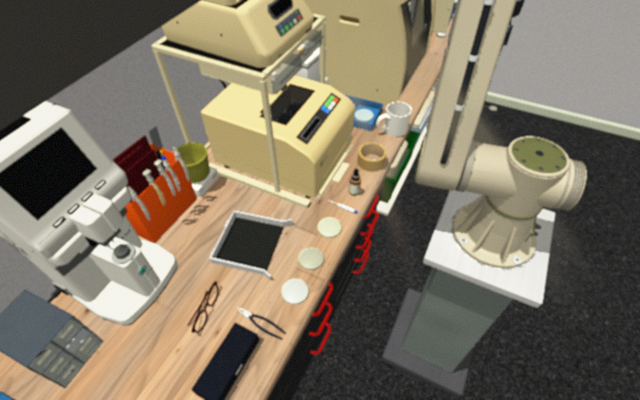

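View pics/top1c.png

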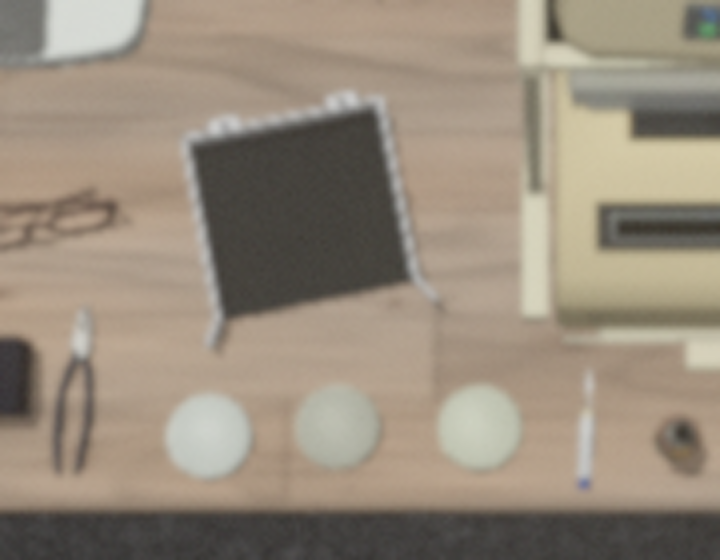

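The scene view confirms the layout: the pan mouth at about (265,250) faces the blanks. The frame post of the tall machine is to its right, at about (300,195). The crop gives a pan yaw of about 10.6°. I'll head for the middle blank with the fingers part closed.

Add to h.py:
```python
C=np.array([.599,.332]); YAW=10.6
def pan2w(p): a=np.radians(YAW); return C+np.array([[np.cos(a),-np.sin(a)],[np.sin(a),np.cos(a)]])@(np.array(p)/1000)
def w2pan(w): a=np.radians(YAW); return 1000*np.array([[np.cos(a),np.sin(a)],[-np.sin(a),np.cos(a)]])@(np.array(w)[:2]-C)
def cur():
    s=env.get_state(); Q=s['orientation']; M=R.from_quat([*Q[1:],Q[0]]).as_matrix()
    return s,np.array(s['tcp_pos']),M
def rel(disc,head,z,ahead=39):
    """pan-frame disc centre (mm), pan heading (deg), z (m) -> shift mm, turn about tool axes in 10 deg"""
    s,t,M=cur(); h=np.radians(head+YAW); u=np.array([np.cos(h),np.sin(h)])
    g=np.r_[pan2w(disc)-ahead/1000*u,z]; N=np.array([[u[0],u[1],0],[u[1],-u[0],0],[0,0,-1]]).T
    print('disc',disc,'head',head,'shift',np.round(1000*M.T@(g-t),0),'turn',np.round(np.degrees(R.from_matrix(M.T@N).as_rotvec())/10,2),'world',np.round(g,3))
def stat():
    s,t,M=cur(); print(s['clock'],'tcp',np.round(t,4),'pan',np.round(w2pan(t)),'head',round(np.degrees(np.arctan2(M[1,0],M[0,0]))-YAW,1),'gap',s['finger_gap'],'F',np.round(s['wrist_force'],1))
```

```text
(no output)
```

Emit:
move_arm:
  targets:
    - [[195, -220, 20], [0, 0, 0], 0.15]
    - [[195, -220, 20], [0, 0, 0], 0.15]
    - [[195, -220, 20], [0, 0, 0], 0.15]
    - [[195, -220, 20], [0, 0, 0], 0.15]
    - [[195, -220, 20], [0, 0, 0], 0.15]

```text
clock: 1.68
tcp_pos: [0.2954, -0.2751, 0.2113]
orientation: [0.0, 0.988, 0.157, 0.0]
wrist_force: [1.0, 0.0, 0.6]
finger_gap: 0.0361
grip_force: 0.0
```

Emit:
move_arm:
  targets:
    - [[126, -145, 10], [0, 0, 0], 0.15]
    - [[126, -145, 10], [0, 0, 0], 0.15]
    - [[126, -145, 10], [0, 0, 0], 0.15]
    - [[126, -145, 10], [0, 0, 0], 0.15]

```text
clock: 2.17
tcp_pos: [0.3708, -0.0968, 0.2013]
orientation: [-0.0, 0.987, 0.16, 0.0]
wrist_force: [0.5, -0.5, -0.9]
finger_gap: 0.0363
grip_force: 0.0
```

Emit:
move_arm:
  targets:
    - [[90, -272, 10], [0, 0, 0], 0.15]
    - [[90, -272, 10], [0, 0, 0], 0.15]
    - [[90, -272, 10], [0, 0, 0], 0.15]
    - [[90, -272, 10], [0, 0, 0], 0.15]
    - [[90, -272, 10], [0, 0, 0], 0.15]

```text
clock: 2.8
tcp_pos: [0.372, 0.1875, 0.1914]
orientation: [0.0, 0.988, 0.157, 0.0]
wrist_force: [1.1, -1.1, -0.2]
finger_gap: 0.0364
grip_force: 0.0
```

Run:
```python
from h import *
stat(); rel((-181-12,1),9,.08); rel((-181-12,1),9,.002)
```

```text
2.8 tcp [0.372  0.1875 0.1914] pan [-250. -100.] head 7.4 gap 0.03644287931519697 F [ 1.1 -1.1 -0.2]
disc (-193, 1) head 9 shift [ 30. -92. 111.] turn [ 0.   -0.01 -0.16] world [0.372 0.284 0.08 ]
disc (-193, 1) head 9 shift [ 30. -92. 189.] turn [ 0.   -0.01 -0.16] world [0.372 0.284 0.002]
```

Emit:
move_arm:
  targets:
    - [[30, -92, 60], [0, 0, -0.16], 0.15]
    - [[30, -92, 60], [0, 0, -0.16], 0.15]
    - [[30, -92, 140], [0, 0, -0.16], 0.15]
    - [[30, -92, 140], [0, 0, -0.16], 0.15]
    - [[30, -92, 140], [0, 0, -0.16], 0.15]

```text
clock: 3.42
tcp_pos: [0.3837, 0.2494, 0.0496]
orientation: [-0.013, 0.982, 0.191, -0.005]
wrist_force: [-0.3, 0.1, 0.7]
finger_gap: 0.0361
grip_force: 0.0
```

Run:
```python
from h import *
stat(); rel((-193,1),9,.002)
p=env.read_camera('wrist');save(p,'w1.png')
for n in ['wrist','scene']:
  q=env.read_camera(n)
  for r in env.landmark_of('blank_1',q): print(n,np.round(r['centre'],4),np.round(w2pan(r['centre'])),round(r['confidence'],2))
  for t in ['reject_pan','pan_mouth']:
    for r in env.landmark_of(t,q): print(n,t,np.round(r['centre'],4),round(r['confidence'],2))
```

```text
3.425 tcp [0.3837 0.2494 0.0496] pan [-227.  -42.] head 11.4 gap 0.0360964362755156 F [-0.3  0.1  0.7]
disc (-193, 1) head 9 shift [  3. -35.  49.] turn [-0.15  0.03  0.24] world [0.372 0.284 0.002]
wrist [0.4145 0.4035 0.0049] [-168.  104.] 0.88
wrist [0.4193 0.2998 0.0016] [-183.    1.] 0.81
wrist [0.4237 0.1872 0.0013] [-199. -110.] 0.57
scene [ 0.4227  0.3009 -0.0011] [-179.    2.] 0.67
scene [0.4157 0.4054 0.0011] [-167.  106.] 0.65
scene reject_pan [0.6    0.3305 0.002 ] 0.88
scene pan_mouth [0.5285 0.3161 0.0007] 0.72
```

View pics/w1.png

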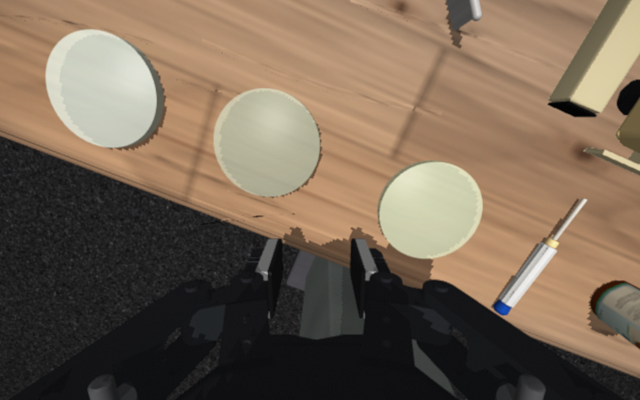

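The wrist view shows the blanks at (105,90), (267,142) and (430,210), with the fingers at (270,275) and (362,275), just behind them. The tool lags its target a little, so I'll correct that and go down.

Emit:
move_arm:
  targets:
    - [[3, -35, 0], [-0.15, 0.03, 0.24], 0.15]
    - [[3, -35, 0], [-0.15, 0.03, 0.24], 0.15]
    - [[3, -35, 30], [-0.15, 0.03, 0.24], 0.15]
    - [[3, -35, 30], [-0.15, 0.03, 0.24], 0.15]

```text
clock: 4.38
tcp_pos: [0.3852, 0.2523, 0.0207]
orientation: [-0.014, 0.981, 0.193, -0.003]
wrist_force: [-0.4, 0.4, 0.3]
finger_gap: 0.0361
grip_force: 0.0
```

Run:
```python
from h import *
stat(); print(np.round(env.get_state()['joint_pos'],2),env.get_state()['orientation'])
rel((-193,1),9,.002); rel((36,36),9,.002)
```

```text
4.375 tcp [0.3852 0.2523 0.0207] pan [-225.  -39.] head 11.6 gap 0.036054956687191324 F [-0.4  0.4  0.3]
[ 0.39  0.27 -0.58  0.72  0.03  3.14] [-0.01378089  0.98118836  0.1925347  -0.00314348]
disc (-193, 1) head 9 shift [  0. -34.  20.] turn [-0.16  0.01  0.26] world [0.372 0.284 0.002]
disc (36, 36) head 9 shift [232. -22.  19.] turn [-0.16  0.01  0.26] world [0.591 0.361 0.002]
```

Joint 6 is at its limit. I'll raise the tool and use the half-turned grasp, which is equivalent.

Emit:
move_arm:
  targets:
    - [[0, 0, -50], [0, 0, 0], 0.15]
    - [[0, 0, -60], [0, 0, -1], 0.15]
    - [[0, 0, -60], [0, 0, -2], 0.15]
    - [[0, 0, -60], [0, 0, -3], 0.15]
    - [[0, 0, -60], [0, 0, -4], 0.15]

```text
clock: 5.0
tcp_pos: [0.3877, 0.2515, 0.0833]
orientation: [-0.014, 0.855, 0.519, 0.004]
wrist_force: [-0.4, 0.9, 0.0]
finger_gap: 0.0365
grip_force: 0.0
```

Emit:
move_arm:
  targets:
    - [[0, 0, 0], [0, 0, -1], 0.15]
    - [[0, 0, 0], [0, 0, -2], 0.15]
    - [[0, 0, 0], [0, 0, -3], 0.15]
    - [[0, 0, 0], [0, 0, -4], 0.15]
    - [[0, 0, 0], [0, 0, -5], 0.15]

```text
clock: 5.62
tcp_pos: [0.3877, 0.2515, 0.0832]
orientation: [-0.011, 0.555, 0.832, 0.01]
wrist_force: [-0.4, -0.2, -0.2]
finger_gap: 0.0361
grip_force: 0.0
```

Emit:
move_arm:
  targets:
    - [[0, 0, 0], [0, 0, -1], 0.15]
    - [[0, 0, 0], [0, 0, -2], 0.15]
    - [[0, 0, 0], [0, 0, -3], 0.15]
    - [[0, 0, 0], [0, 0, -4], 0.15]
    - [[0, 0, 0], [0, 0, -5], 0.15]

```text
clock: 6.25
tcp_pos: [0.3877, 0.2515, 0.0832]
orientation: [-0.006, 0.152, 0.988, 0.013]
wrist_force: [0.6, -0.6, 0.4]
finger_gap: 0.0363
grip_force: 0.0
```

```bash
sed -i 's/N=np.array(\[\[u\[0\],u\[1\],0\],\[u\[1\],-u\[0\],0\],/N=np.array([[-u[0],-u[1],0],[-u[1],u[0],0],/; s/M\[1,0\],M\[0,0\]/-M[1,0],-M[0,0]/' h.py
python3 - <<'E'
from h import *
stat(); print(np.round(env.get_state()['joint_pos'],2))
rel((-193,1),9,.08); rel((-193,1),9,.002)
E
```

```text
6.25 tcp [0.3877 0.2515 0.0832] pan [-223.  -40.] head -28.1 gap 0.03629500797456034 F [ 0.6 -0.6  0.4]
[ 0.38  0.2  -0.5   0.88  0.03  0.69]
disc (-193, 1) head 9 shift [24. 27.  4.] turn [ 0.16 -0.04 -3.71] world [0.372 0.284 0.08 ]
disc (-193, 1) head 9 shift [23. 25. 82.] turn [ 0.16 -0.04 -3.71] world [0.372 0.284 0.002]
```

Emit:
move_arm:
  targets:
    - [[23, 25, 0], [0.16, -0.04, -1], 0.15]
    - [[23, 25, 0], [0.16, -0.04, -2], 0.15]
    - [[23, 25, 0], [0.16, -0.04, -3], 0.15]
    - [[23, 25, 0], [0.16, -0.04, -3.71], 0.15]
    - [[23, 25, 50], [0.16, -0.04, -3.71], 0.15]

```text
clock: 6.88
tcp_pos: [0.377, 0.2858, 0.0367]
orientation: [0.005, -0.168, 0.986, 0.002]
wrist_force: [0.7, 1.2, 0.0]
finger_gap: 0.0366
grip_force: 0.0
```

Run:
```python
from h import *
stat()
rel((-193,1),9,.002); rel((-181,2),9,.002); rel((36,36),9,.002)
```

```text
6.875 tcp [0.377  0.2858 0.0367] pan [-227.   -5.] head 8.8 gap 0.03663899340935881 F [0.7 1.2 0. ]
disc (-193, 1) head 9 shift [ 5.  0. 35.] turn [ 0.01  0.05 -0.02] world [0.372 0.284 0.002]
disc (-181, 2) head 9 shift [-7. -1. 35.] turn [ 0.01  0.05 -0.02] world [0.384 0.288 0.002]
disc (36, 36) head 9 shift [-226.   -0.   37.] turn [ 0.01  0.05 -0.02] world [0.591 0.361 0.002]
```

Emit:
move_arm:
  targets:
    - [[5, 0, 20], [0, 0.05, 0], 0.15]
    - [[5, 0, 33], [0, 0.05, 0], 0.15]
    - [[5, 0, 35], [0, 0.05, 0], 0.15]
    - [[-5, 0, 35], [0, 0.05, 0], 0.15]
    - [[-15, 0, 35], [0, 0.05, 0], 0.15]

```text
clock: 7.5
tcp_pos: [0.3877, 0.289, -0.0008]
orientation: [-0.004, -0.168, 0.986, -0.0]
wrist_force: [-0.4, -0.5, 0.3]
finger_gap: 0.0362
grip_force: 0.2
```

Emit:
move_arm:
  targets:
    - [[-16, 0, 0], [0, 0, 0], 0.15]
    - [[-32, 0, 0], [0, 0, 0], 0.15]
    - [[-48, 0, 0], [0, 0, 0], 0.15]
    - [[-64, 0, 0], [0, 0, 0], 0.15]
    - [[-80, 0, 0], [0, 0, 0], 0.15]

```text
clock: 8.12
tcp_pos: [0.4591, 0.314, -0.0011]
orientation: [-0.008, -0.168, 0.986, -0.001]
wrist_force: [-14.7, -5.2, 20.9]
finger_gap: 0.0366
grip_force: 10.6
```

Run:
```python
from h import *
stat()
p=env.read_camera('wrist');save(p,'w2.png')
rel((36,36),9,.002)
for r in env.landmark_of('blank_1',p): print(np.round(w2pan(r['centre'])),round(r['confidence'],2))
```

```text
8.125 tcp [ 0.4591  0.314  -0.0011] pan [-141.    8.] head 8.7 gap 0.03656400875897568 F [-14.7  -5.2  20.9]
disc (36, 36) head 9 shift [-136.    1.   -4.] turn [ 0.   -0.06 -0.03] world [0.591 0.361 0.002]
[-199. -110.] 0.93
[-167.  102.] 0.85
[-105.   14.] 0.64
```

View pics/w2.png

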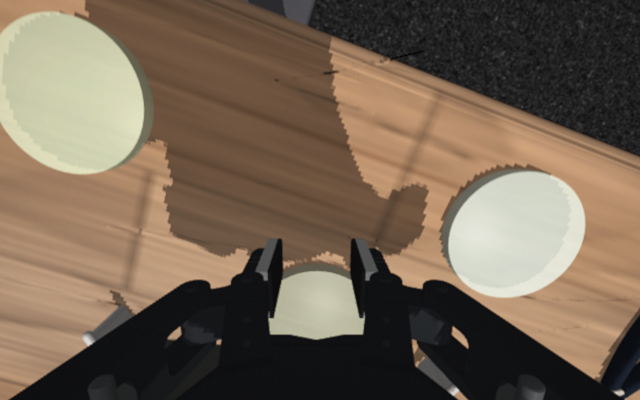

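The wrist view shows the middle blank nested between the fingers at about (317,300). The upward force means the tips rub on the worktop, so I'll raise 5 mm and carry on.

Emit:
move_arm:
  targets:
    - [[0, 0, -5], [0, 0, 0], 0.15]
    - [[-16, 0, -5], [0, 0, 0], 0.15]
    - [[-32, 0, -5], [0, 0, 0], 0.15]
    - [[-48, 0, -5], [0, 0, 0], 0.15]
    - [[-64, 0, -5], [0, 0, 0], 0.15]

```text
clock: 8.85
tcp_pos: [0.524, 0.3365, 0.0025]
orientation: [-0.004, -0.168, 0.986, -0.001]
wrist_force: [0.1, 0.2, 1.3]
finger_gap: 0.0364
grip_force: 0.8
```

Run:
```python
from h import *
stat()
rel((36,36),9,.004)
q=env.read_camera('scene')
for t in ['blank_1','reject_pan']:
  for r in env.landmark_of(t,q): print(t,np.round(w2pan(r['centre'])),round(r['confidence'],2))
```

```text
8.85 tcp [0.524  0.3365 0.0025] pan [-73.  18.] head 8.7 gap 0.036389964367740925 F [0.1 0.2 1.3]
disc (36, 36) head 9 shift [-71.   1.  -2.] turn [ 0.   -0.05 -0.03] world [0.591 0.361 0.004]
blank_1 [-168.  105.] 0.83
blank_1 [-242. -266.] 0.69
blank_1 [-202. -117.] 0.64
blank_1 [-36.  23.] 0.56
reject_pan [-1. -1.] 0.62
```

Emit:
move_arm:
  targets:
    - [[-16, 0, -1], [0, 0, 0], 0.15]
    - [[-32, 0, -1], [0, 0, 0], 0.15]
    - [[-48, 0, -1], [0, 0, 0], 0.15]
    - [[-62, 0, -1], [0, 0, 0], 0.15]
    - [[-69, 0, -1], [0, 0, 0], 0.15]

```text
clock: 9.62
tcp_pos: [0.5881, 0.359, 0.0023]
orientation: [-0.005, -0.168, 0.986, -0.001]
wrist_force: [-0.3, -0.6, 1.4]
finger_gap: 0.0361
grip_force: 0.4
```

Emit:
move_arm:
  targets:
    - [[0, 0, 0], [0, 0, 0], 0.15]
    - [[20, 0, 0], [0, 0, 0], 0.15]
    - [[60, 0, -50], [0, 0, 0], 0.15]
    - [[110, 0, -70], [0, 0, 0], 0.15]
    - [[160, 0, -70], [0, 0, 0], 0.15]

```text
clock: 10.25
tcp_pos: [0.4372, 0.3063, 0.0758]
orientation: [-0.002, -0.168, 0.986, -0.0]
wrist_force: [0.2, 0.9, 1.0]
finger_gap: 0.0363
grip_force: 0.0
```

Run:
```python
from h import *
stat()
for n in ['top','scene']:
 q=env.read_camera(n)
 for t in ['blank_1','reject_pan','screwdriver']:
  for r in env.landmark_of(t,q): print(t,np.round(w2pan(r['centre'])),np.round(r['centre'],3),round(r['confidence'],2))
for d,h in [((-203,-113),38),((-120,-48),38)]: rel(d,h,.08);
```

```text
10.25 tcp [0.4372 0.3063 0.0758] pan [-164.    4.] head 8.7 gap 0.03634503523705622 F [0.2 0.9 1. ]
blank_1 [-200. -112.] [0.423 0.185 0.   ] 0.87
blank_1 [32. 36.] [ 0.624  0.373 -0.002] 0.71
blank_1 [-304. -581.] [ 0.407 -0.295  0.002] 0.45
reject_pan [-1.  0.] [0.598 0.332 0.005] 0.95
screwdriver [-243. -271.] [0.41  0.02  0.001] 0.7
screwdriver [-220. -197.] [0.419 0.098 0.002] 0.5
blank_1 [35. 34.] [0.627 0.372 0.   ] 0.95
blank_1 [-167.  105.] [ 0.416  0.404 -0.   ] 0.82
blank_1 [-200. -115.] [0.424 0.182 0.002] 0.62
screwdriver [-221. -194.] [0.418 0.101 0.002] 0.52
screwdriver [-110.  205.] [0.454 0.514 0.002] 0.52
screwdriver [35. 34.] [0.627 0.372 0.002] 0.25
disc (-203, -113) head 38 shift [  92. -129.   -5.] turn [ 0.01 -0.04 -2.93] world [0.394 0.154 0.08 ]
disc (-120, -48) head 38 shift [  1. -77.  -6.] turn [ 0.01 -0.04 -2.93] world [0.464 0.233 0.08 ]
```

Run:
```python
from h import *
rel((-208,-119),40,.08)
```

```text
disc (-208, -119) head 40 shift [  98. -135.   -5.] turn [ 0.01 -0.04 -3.13] world [0.392 0.147 0.08 ]
```

Emit:
move_arm:
  targets:
    - [[30, -45, 0], [0, 0, -1], 0.15]
    - [[60, -90, 0], [0, 0, -2], 0.15]
    - [[98, -135, 0], [0, 0, -3.1], 0.15]
    - [[98, -135, 0], [0, 0, -3.1], 0.15]
    - [[98, -135, 35], [0, 0, -3.1], 0.15]

```text
clock: 11.28
tcp_pos: [0.3938, 0.1466, 0.0413]
orientation: [-0.001, -0.424, 0.906, -0.0]
wrist_force: [0.1, 0.1, 0.9]
finger_gap: 0.0364
grip_force: 0.0
```

Run:
```python
from h import *
stat(); rel((-208,-119),40,.004); rel((-128,-52),40,.004)
p=env.read_camera('wrist')
for t in ['blank_1','screwdriver']:
  for r in env.landmark_of(t,p): print(t,np.round(w2pan(r['centre'])),np.round(r['centre'],3),round(r['confidence'],2))
```

```text
11.275 tcp [0.3938 0.1466 0.0413] pan [-236. -145.] head 39.6 gap 0.03642296393890904 F [0.1 0.1 0.9]
disc (-208, -119) head 40 shift [ 1.  2. 37.] turn [ 0.   -0.01 -0.04] world [0.392 0.147 0.004]
disc (-128, -52) head 40 shift [-103.    2.   37.] turn [ 0.   -0.01 -0.04] world [0.458 0.227 0.004]
blank_1 [-200. -115.] [0.424 0.182 0.   ] 0.82
```

Emit:
move_arm:
  targets:
    - [[1, 1, 25], [0, 0, 0], 0.15]
    - [[1, 1, 37], [0, 0, 0], 0.15]
    - [[-4, 1, 37], [0, 0, 0], 0.15]
    - [[-14, 1, 37], [0, 0, 0], 0.15]
    - [[-28, 1, 37], [0, 0, 0], 0.15]

```text
clock: 12.05
tcp_pos: [0.4077, 0.1693, 0.0031]
orientation: [-0.004, -0.425, 0.905, 0.0]
wrist_force: [0.7, -1.1, -0.2]
finger_gap: 0.0362
grip_force: 0.1
```

Emit:
move_arm:
  targets:
    - [[-15, 0, 0], [0, 0, 0], 0.15]
    - [[-30, 0, 0], [0, 0, 0], 0.15]
    - [[-45, 0, 0], [0, 0, 0], 0.15]
    - [[-60, 0, 0], [0, 0, 0], 0.15]
    - [[-74, 0, 0], [0, 0, 0], 0.15]

```text
clock: 12.68
tcp_pos: [0.4542, 0.2262, 0.0017]
orientation: [-0.004, -0.425, 0.905, 0.001]
wrist_force: [-0.0, 0.0, 0.7]
finger_gap: 0.0367
grip_force: 0.4
```

Run:
```python
from h import *
stat()
for d,h in [((-119,-46.5),32),((-110,-42),24),((-102,-39.5),16),((-93,-38),8),((-84,-37),0)]: rel(d,h,.004)
for n in ['wrist','scene']:
  p=env.read_camera(n)
  for r in env.landmark_of('blank_1',p): print(np.round(w2pan(r['centre'])),round(r['confidence'],2))
```

```text
12.675 tcp [0.4542 0.2262 0.0017] pan [-162.  -77.] head 39.7 gap 0.03667711356063099 F [-0.   0.   0.7]
disc (-119, -46.5) head 32 shift [-14.   2.  -2.] turn [ 0.02 -0.05  0.77] world [0.462 0.238 0.004]
disc (-110, -42) head 24 shift [-25.   5.  -2.] turn [ 0.02 -0.05  1.57] world [0.467 0.248 0.004]
disc (-102, -39.5) head 16 shift [-34.   7.  -3.] turn [ 0.02 -0.05  2.37] world [0.471 0.257 0.004]
disc (-93, -38) head 8 shift [-45.   7.  -3.] turn [ 0.01 -0.05  3.17] world [0.478 0.265 0.004]
disc (-84, -37) head 0 shift [-56.   6.  -3.] turn [ 0.01 -0.05  3.97] world [0.485 0.273 0.004]
[-127.  -53.] 0.82
[-127.  -55.] 0.94
[34. 37.] 0.62
[-168.  104.] 0.57
```

Emit:
move_arm:
  targets:
    - [[-14, 2, -2], [0, 0, 0.77], 0.15]
    - [[-25, 5, -2], [0, 0, 1.57], 0.15]
    - [[-34, 7, -3], [0, 0, 2.37], 0.15]
    - [[-45, 7, -3], [0, 0, 3.17], 0.15]
    - [[-56, 6, -3], [0, 0, 3.97], 0.15]

```text
clock: 13.5
tcp_pos: [0.4841, 0.272, 0.0043]
orientation: [-0.005, -0.09, 0.996, -0.001]
wrist_force: [-0.9, -0.3, -0.1]
finger_gap: 0.0362
grip_force: 0.5
```

Run:
```python
from h import *
stat()
rel((36,-36),0,.004)
for n in ['top','scene']:
  p=env.read_camera(n)
  if n=='scene': save(p,'s2.png')
  for r in env.landmark_of('blank_1',p): print(np.round(w2pan(r['centre'])),round(r['confidence'],2))
```

```text
13.5 tcp [0.4841 0.272  0.0043] pan [-124.  -38.] head -0.3 gap 0.036223285792532235 F [-0.9 -0.3 -0.1]
disc (36, -36) head 0 shift [-121.    2.   -1.] turn [-0.01 -0.06 -0.03] world [0.603 0.296 0.004]
[-170.  106.] 0.8
[33. 35.] 0.66
[-114.  203.] 0.38
[-164.  103.] 0.81
[-83. -41.] 0.71
[32. 37.] 0.64
```

View pics/s2.png

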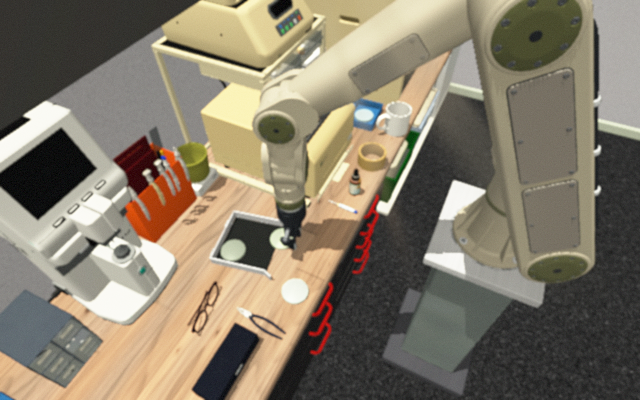

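The scene view shows blank 2 in the pan at (232,248), the right blank entering at (281,239) and the left one at (295,290). The forearm runs close to the machine's frame, so I'll check its clearance before going deeper.

Run:
```python
from h import *
s=env.get_state();print(np.round(s['joint_pos'],3),np.round(s['tau'],1))
p=env.read_camera('top')
c=cv2.resize(p['pixels'][90:390,190:470],None,fx=2,fy=2,interpolation=2);cv2.imwrite('pics/top2c.png',c[:,:,::-1])
q=env.read_camera('scene')
def uv(p,X):
    E=np.array(p['extrinsics']);f=200/np.tan(np.radians(p['fovy'])/2);c=E[:3,:3]@X+E[:3,3];return np.round([p['cx']-f*c[0]/c[2],p['cy']+f*c[1]/c[2]])
for X in [(.51,.14,0),(.51,.14,.2),(.51,.14,.3),(.51,.14,.4),(.51,.14,.5)]: print(X,uv(q,np.array(X)),uv(p,np.array(X)))
a=s['joint_pos'][0]
for zz in (.3,.4,.5,.6):
  for r in (.4,.5): 
    X=np.array([r*np.cos(a),r*np.sin(a),zz]);print('fore',np.round(X,3),uv(q,X),uv(p,X))
t=np.array(s['tcp_pos'])
for zz in (.2,.3,.4,.5): X=np.r_[t[:2],zz];print('tool',zz,uv(q,X),uv(p,X))
```

```text
[ 0.367  0.455 -0.342  0.784  0.     0.179] [  0.1 -49.6  24.1  -0.    0.    0.1]
(0.51, 0.14, 0) [309. 207.] [304. 210.]
(0.51, 0.14, 0.2) [307. 159.] [303. 201.]
(0.51, 0.14, 0.3) [305. 129.] [303. 195.]
(0.51, 0.14, 0.4) [304.  93.] [303. 188.]
(0.51, 0.14, 0.5) [302.  51.] [302. 180.]
fore [0.373 0.143 0.3  ] [357. 146.] [302. 247.]
fore [0.467 0.179 0.3  ] [314. 144.] [288. 211.]
fore [0.373 0.143 0.4  ] [360. 111.] [301. 244.]
fore [0.467 0.179 0.4  ] [313. 109.] [287. 206.]
fore [0.373 0.143 0.5  ] [364.  68.] [301. 242.]
fore [0.467 0.179 0.5  ] [312.  66.] [285. 200.]
fore [0.373 0.143 0.6  ] [369.  16.] [300. 239.]
fore [0.467 0.179 0.6  ] [311.  14.] [282. 192.]
tool 0.2 [291. 196.] [257. 209.]
tool 0.3 [288. 167.] [253. 204.]
tool 0.4 [285. 132.] [248. 199.]
tool 0.5 [280.  89.] [243. 192.]
```

View pics/top2c.png

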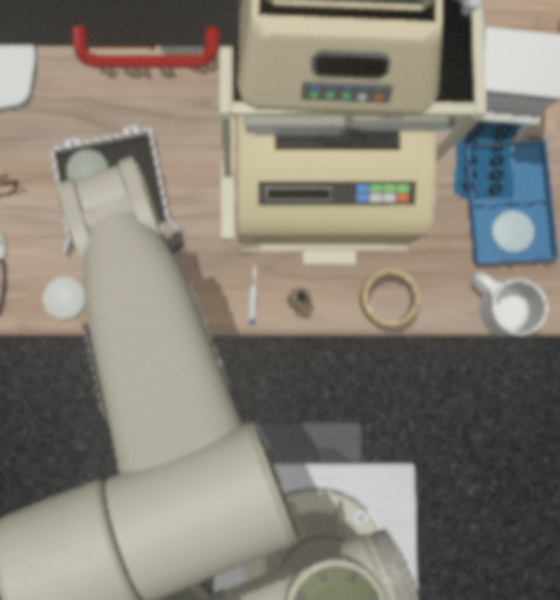

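In the top view the forearm lies along the tool's line at about (140,260), well clear of the machine's frame at (228,200). I'll push the right blank on in.

Emit:
move_arm:
  targets:
    - [[-16, 0, 0], [0, 0, 0], 0.15]
    - [[-32, 1, 0], [0, 0, 0], 0.15]
    - [[-48, 1, 0], [0, 0, 0], 0.15]
    - [[-64, 1, 0], [0, 0, 0], 0.15]
    - [[-80, 2, 0], [0, 0, 0], 0.15]

```text
clock: 14.42
tcp_pos: [0.5629, 0.2885, 0.0036]
orientation: [-0.005, -0.093, 0.996, -0.001]
wrist_force: [-1.3, -0.0, 0.9]
finger_gap: 0.0361
grip_force: 0.3
```

Emit:
move_arm:
  targets:
    - [[-14, 0, 0], [0, 0, 0], 0.15]
    - [[-27, 0, 0], [0, 0, 0], 0.15]
    - [[-38, 0, 0], [0, 0, 0], 0.15]
    - [[-38, 0, 0], [0, 0, 0], 0.15]

```text
clock: 14.92
tcp_pos: [0.601, 0.2958, 0.0032]
orientation: [-0.004, -0.092, 0.996, -0.001]
wrist_force: [0.0, 0.1, 1.0]
finger_gap: 0.0361
grip_force: 0.0
```

Emit:
move_arm:
  targets:
    - [[20, 0, 0], [0, 0, 0], 0.15]
    - [[60, 0, -50], [0, 0, 0], 0.15]
    - [[110, 0, -75], [0, 0, 0], 0.15]
    - [[160, 0, -75], [0, 0, 0], 0.15]
    - [[160, 0, -75], [0, 0, 0], 0.15]

```text
clock: 15.55
tcp_pos: [0.438, 0.2654, 0.0794]
orientation: [-0.007, -0.093, 0.996, -0.002]
wrist_force: [0.0, 0.4, -0.7]
finger_gap: 0.0365
grip_force: 0.0
```

Run:
```python
from h import *
stat()
for n in ['top','scene']:
 q=env.read_camera(n)
 for t in ['blank_1','pliers']:
  for r in env.landmark_of(t,q): print(t,np.round(w2pan(r['centre'])),np.round(r['centre'],3),round(r['confidence'],2))
rel((-173,112),-52,.08)
```

```text
15.55 tcp [0.438  0.2654 0.0794] pan [-170.  -36.] head 0.1 gap 0.036496586337770504 F [ 0.   0.4 -0.7]
blank_1 [33. 33.] [ 0.626  0.37  -0.002] 0.71
blank_1 [-169.  105.] [ 0.414  0.404 -0.   ] 0.54
pliers [-115.  203.] [ 0.449  0.511 -0.003] 0.57
blank_1 [-169.  106.] [0.414 0.405 0.   ] 0.96
blank_1 [34. 31.] [0.627 0.369 0.002] 0.8
blank_1 [ 36. -41.] [0.642 0.298 0.   ] 0.59
blank_1 [-221. -196.] [0.418 0.099 0.002] 0.45
pliers [-112.  208.] [0.451 0.516 0.001] 0.59
disc (-173, 112) head -52 shift [ 34. 178.  -0.] turn [-0.03 -0.04  5.2 ] world [0.379 0.436 0.08 ]
```

Emit:
move_arm:
  targets:
    - [[10, 45, 0], [0, 0, 1], 0.15]
    - [[20, 90, 0], [0, 0, 2], 0.15]
    - [[30, 135, 0], [0, 0, 3], 0.15]
    - [[34, 178, 0], [0, 0, 4], 0.15]
    - [[34, 178, 0], [0, 0, 5], 0.15]

```text
clock: 16.48
tcp_pos: [0.3775, 0.4387, 0.0794]
orientation: [-0.003, 0.338, 0.941, -0.002]
wrist_force: [-0.8, -0.4, -0.5]
finger_gap: 0.0366
grip_force: 0.0
```

Run:
```python
from h import *
stat(); rel((-174,112),-50,.004); rel((-168,105),-50,.004); rel((-130,60),-50,.004)
for n in ['wrist','scene']:
  p=env.read_camera(n)
  for r in env.landmark_of('blank_1',p): print(np.round(w2pan(r['centre'])),round(r['confidence'],2))
```

```text
16.475 tcp [0.3775 0.4387 0.0794] pan [-198.  146.] head -50.1 gap 0.03656724241763188 F [-0.8 -0.4 -0.5]
disc (-174, 112) head -50 shift [-3. -3. 75.] turn [-0.04 -0.03 -0.01] world [0.377 0.435 0.004]
disc (-168, 105) head -50 shift [-12.  -3.  75.] turn [-0.04 -0.03 -0.01] world [0.384 0.429 0.004]
disc (-130, 60) head -50 shift [-71.  -2.  75.] turn [-0.04 -0.03 -0.01] world [0.43  0.392 0.004]
[-167.  101.] 0.68
[-167.  101.] 0.72
[ 36. -38.] 0.72
[32. 36.] 0.64
```

Emit:
move_arm:
  targets:
    - [[-2, -2, 45], [0, 0, 0], 0.15]
    - [[-2, -3, 70], [0, 0, 0], 0.15]
    - [[-2, -3, 75], [0, 0, 0], 0.15]
    - [[-8, -3, 75], [0, 0, 0], 0.15]
    - [[-18, -3, 75], [0, 0, 0], 0.15]

```text
clock: 17.3
tcp_pos: [0.3904, 0.422, 0.0062]
orientation: [-0.003, 0.337, 0.942, -0.002]
wrist_force: [0.1, -0.4, 1.0]
finger_gap: 0.0362
grip_force: 0.1
```

Emit:
move_arm:
  targets:
    - [[-12, 0, 0], [0, 0, 0], 0.15]
    - [[-26, 0, 0], [0, 0, 0], 0.15]
    - [[-40, 0, 0], [0, 0, 0], 0.15]
    - [[-53, 0, 0], [0, 0, 0], 0.15]

```text
clock: 17.8
tcp_pos: [0.4309, 0.3879, 0.0053]
orientation: [-0.004, 0.337, 0.941, -0.002]
wrist_force: [-2.6, 2.4, 6.0]
finger_gap: 0.0364
grip_force: 3.3
```

Run:
```python
from h import *
stat()
for d,h in [((-122,51),-46),((-112.5,44),-40),((-102.5,37),-34),((-92,31),-28),((-80,25),-28)]: rel(d,h,.004)
for n in ['wrist','scene']:
  p=env.read_camera(n)
  for r in env.landmark_of('blank_1',p): print(np.round(w2pan(r['centre'])),round(r['confidence'],2))
```

```text
17.8 tcp [0.4309 0.3879 0.0053] pan [-155.   86.] head -50.0 gap 0.03644511385672142 F [-2.6  2.4  6. ]
disc (-122, 51) head -46 shift [-9.  0.  1.] turn [-0.03 -0.03 -0.4 ] world [0.438 0.382 0.004]
disc (-112.5, 44) head -40 shift [-21.  -1.   1.] turn [-0.03 -0.03 -1.  ] world [0.446 0.374 0.004]
disc (-102.5, 37) head -34 shift [-34.  -2.   1.] turn [-0.03 -0.04 -1.6 ] world [0.456 0.365 0.004]
disc (-92, 31) head -28 shift [-46.  -2.   1.] turn [-0.03 -0.04 -2.2 ] world [0.466 0.357 0.004]
disc (-80, 25) head -28 shift [-59.   4.   1.] turn [-0.03 -0.04 -2.2 ] world [0.479 0.354 0.004]
[-131.   58.] 0.98
[38. 33.] 0.92
[-133.   57.] 0.67
[ 37. -40.] 0.55
[-263. -413.] 0.3
```

Emit:
move_arm:
  targets:
    - [[-9, 0, 1], [0, 0, -0.4], 0.15]
    - [[-21, -1, 1], [0, 0, -1], 0.15]
    - [[-34, -2, 1], [0, 0, -1.6], 0.15]
    - [[-46, -2, 1], [0, 0, -2.2], 0.15]
    - [[-59, 4, 1], [0, 0, -2.2], 0.15]

```text
clock: 18.62
tcp_pos: [0.4766, 0.3535, 0.0041]
orientation: [-0.005, 0.15, 0.989, -0.002]
wrist_force: [-6.7, 1.4, 12.4]
finger_gap: 0.0363
grip_force: 6.4
```

Run:
```python
from h import *
stat()
rel((-30,-2),-28,.004)
for n in ['wrist','scene']:
  p=env.read_camera(n)
  for r in env.landmark_of('blank_1',p): print(np.round(w2pan(r['centre'])),round(r['confidence'],2))
```

```text
18.625 tcp [0.4766 0.3535 0.0041] pan [-116.   44.] head -27.9 gap 0.03634759754055437 F [-6.7  1.4 12.4]
disc (-30, -2) head -28 shift [-59.   0.  -1.] turn [-0.03 -0.06  0.01] world [0.533 0.336 0.004]
[-83.  23.] 0.85
[ 34. -39.] 0.74
[33. 33.] 0.69
[-83.  22.] 0.46
[-74.  -5.] 0.34
```

Emit:
move_arm:
  targets:
    - [[0, 0, -3], [0, 0, 0], 0.15]
    - [[-15, 0, -3], [0, 0, 0], 0.15]
    - [[-30, 0, -3], [0, 0, 0], 0.15]
    - [[-45, 0, -3], [0, 0, 0], 0.15]
    - [[-56, 0, -3], [0, 0, 0], 0.15]

```text
clock: 19.45
tcp_pos: [0.5329, 0.3363, 0.0057]
orientation: [-0.004, 0.152, 0.988, -0.002]
wrist_force: [-1.8, 0.3, 3.5]
finger_gap: 0.0364
grip_force: 1.6
```

Run:
```python
from h import *
stat()
for n in ['wrist','scene','scene']:
  p=env.read_camera(n)
  for r in env.landmark_of('blank_1',p): print(np.round(w2pan(r['centre'])),round(r['confidence'],2))
```

```text
19.45 tcp [0.5329 0.3363 0.0057] pan [-64.  16.] head -28.0 gap 0.03644469653173208 F [-1.8  0.3  3.5]
[27. 31.] 0.97
[-29.  -3.] 0.58
[33. 36.] 0.94
[ 36. -39.] 0.73
[-31.  -2.] 0.65
[37. 34.] 0.82
[ 37. -39.] 0.77
[-32.  -1.] 0.54
```

Emit:
move_arm:
  targets:
    - [[0, 0, 0], [0, 0, 0], 0.15]
    - [[20, 0, 0], [0, 0, 0], 0.15]
    - [[50, 0, -50], [0, 0, 0], 0.15]
    - [[100, 0, -110], [0, 0, 0], 0.15]
    - [[140, 0, -170], [0, 0, 0], 0.15]

```text
clock: 20.38
tcp_pos: [0.4097, 0.3749, 0.157]
orientation: [-0.005, 0.151, 0.989, -0.002]
wrist_force: [1.6, 1.1, 0.6]
finger_gap: 0.0363
grip_force: 0.0
```

Emit:
move_arm:
  targets:
    - [[0, 0, 0], [0, 0, 0], 0.15]
    - [[0, 0, 0], [0, 0, 0], 0.15]

```text
clock: 20.62
tcp_pos: [0.4118, 0.3751, 0.156]
orientation: [-0.004, 0.151, 0.989, -0.002]
wrist_force: [0.5, 1.4, -0.5]
finger_gap: 0.0362
grip_force: 0.0
```

Run:
```python
from h import *
stat()
p=env.read_camera('scene'); c=cv2.resize(p['pixels'][170:370,170:390],None,fx=3,fy=3,interpolation=2);cv2.imwrite('pics/end.png',c[:,:,::-1])
for n in ['scene','top']:
  p=env.read_camera(n)
  for t in ['blank_1','pliers','screwdriver']:
    for r in env.landmark_of(t,p): print(t,np.round(w2pan(r['centre'])),np.round(r['centre'],3),round(r['confidence'],2))
```

```text
20.625 tcp [0.4118 0.3751 0.156 ] pan [-176.   77.] head -27.9 gap 0.03623324158955022 F [ 0.5  1.4 -0.5]
blank_1 [ 35. -43.] [0.642 0.296 0.   ] 0.86
blank_1 [-29.  -6.] [ 0.572  0.321 -0.001] 0.68
blank_1 [33. 34.] [ 0.625  0.371 -0.002] 0.65
pliers [-111.  206.] [0.452 0.514 0.002] 0.63
screwdriver [-219. -193.] [ 0.419  0.102 -0.   ] 0.62
screwdriver [-307. -582.] [ 0.404 -0.296  0.005] 0.28
blank_1 [31. 33.] [ 0.624  0.37  -0.   ] 0.89
blank_1 [-34.   1.] [0.566 0.327 0.   ] 0.7
blank_1 [ 32. -36.] [0.637 0.302 0.002] 0.61
pliers [-267. -413.] [ 0.412 -0.123  0.001] 0.43
screwdriver [-217. -197.] [0.422 0.098 0.002] 0.61
```

View pics/end.png

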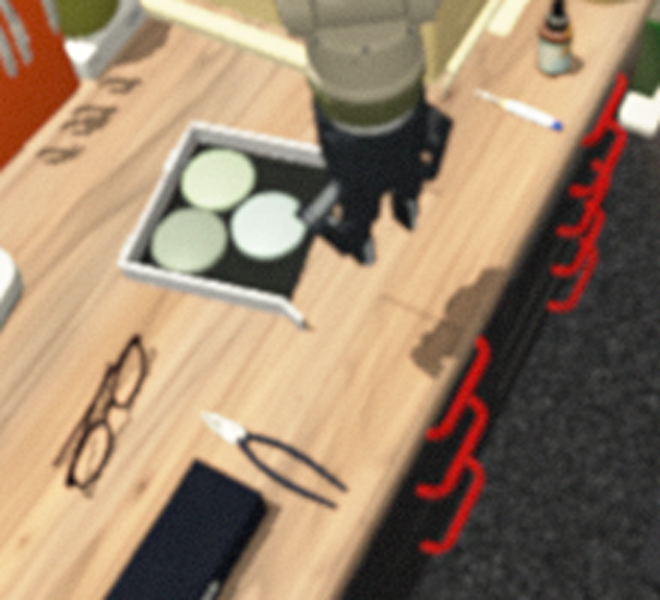

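The final view shows all three blanks flat inside the pan at about (218,178), (190,238) and (268,225). The pliers and screwdriver haven't moved and the gripper is clear, so I'll hand in.

```bash
python3 -c "
from h import *
print(env.hand_in())"
```

```text
the job is handed in; nothing more can be done
None
```

I swept all three rejected blanks into the reject pan and handed the job in at about 21 s. In the last pictures they lie flat inside it, the front one about 10 mm in from the mouth, with nothing else seen to have moved.

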